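# Hang the peg caddy, hold a quilt peg open around the ticket card

## Robot

A 7-joint arm with a two-finger parallel gripper is mounted at the origin on the work surface. World frame = base frame: x ahead of the robot, y to its left, z up, the work surface at z = 0. Lengths are in mm, angles in rad, forces in N, time in s.
With the tool pointing down it reaches from about 425 to 800 mm from the base axis. Payload 8.3 kg.
Tool frame: the origin (TCP) lies midway between the tips of the shut fingers; the grasp point (between the pads) lies 19 mm behind it (robot.grasp_offset is the distance from the TCP to the grasp point, in mm); x points along the fingers, z is the direction in which the jaws open and shut, and the axes are right-handed (so a half turn about x gives the same grasp; the last joint's range is limited). The gripper opens to 85 mm and grips with 20 to 120 N. Pads are 22 mm wide; open, the fingers measure 114 mm over their backs; the gripper's body (76 mm by 85 mm) begins 54 mm behind the grasp point. The pads swing forward as they close: fully open they stand 13 mm farther back than shut.
Start: joints at [-1.215, 0.383, 0.016, 1.37, -0.006, 1.388, -0.046], TCP at [254.113, 570.99, 231.279] pointing down, gripper open.
Joint ranges: [-2.95, 2.95], [-0.25, 2.06], [-1.52, 1.56], [0.18, 2.33], [-1.44, 4.58], [0.02, 2.06], [-3.01, 3.01]. Speed limits (rad/s): [2.39, 2.39, 3.01, 3.01, 3.14, 3.14, 3.14].

## Interface

Orientations are given as a unit quaternion [w, x, y, z].
In Python, from rig import robot gives the robot as it stands. Calls block until the motion is done:
- robot.goto(position, orientation): joint-space move of the TCP to a pose.
- robot.movel(position, rotation=None, velocity=150, f_stop=None): straight line of the TCP; rotation=None keeps the orientation; velocity is the mean speed in mm/s. With f_stop (N) it stops when the force on the tool has changed by that much, and returns True; else False.
- robot.move_joints(angles): joint-space move.
- robot.open() and robot.clamp(): open the fingers fully, or close them until they stop; the grip force is fixed at half the most.
- robot.hold(seconds).
- robot.inverse_kinematics(position, orientation): joint angles nearest the present ones, or None.
- robot.get_obs(): the state.
- robot.camera(name): name is "side" or "top" or "wrist"; returns a dict with "color" (420x560x3 uint8, blue, green, red), "camera_matrix" (3x3 intrinsics, pixels), "k1" (the pictures are not rectified: a ray, as slopes to the right and down, at radius r is drawn at 1 + k1 r^2 times it, then the intrinsics apply), "R" (3x3) and "t" (3): a world point X has camera coordinates R X + t. Camera axes: x right, y down, z forward; pixel columns grow to the right and rows downward; lengths in mm; the calibration is good to about 2 mm. A picture is of the moment at which its call begins. There is no depth.
A pose or a line that the arm cannot do raises robot.PlanningError and nothing moves.
- robot.close_job(): hands the job in, once; it reports no verdict.
The state is a dict: "time": time; "qpos": joint angles; "joint_vel": joint speeds; "effort": joint torques, N m; "ee_pos": TCP position; "tcp_rot": TCP orientation; "ft_force": force on the tool from outside, world axes, zero at the start; "ft_torque": the same for the moment, N m; "grip_width": finger opening in mm.
Only numpy, scipy, OpenCV 4.12 (cv2) and the standard library are available. Lean on these libraries where they do the work, as an engineer would, in place of code of your own. Each camera call takes 0.05 s, during which the arm holds its last target. There are 200 camera calls.

## Task

Get this laundry order ready: hang the green peg caddy by its white handle on the hook of the steel stand and let go of it, then take the blue quilt peg off the peg bar and hold it squeezed wide open, jaws down, around the top edge of the upright ticket card, with the card between the jaws but not touched, so that I can slip a receipt in. Finish while still holding the peg gaping there; leave the other pegs and everything else where they are.

Things in the scene. Friction and masses are not known exactly. Their poses are not given: they have to be found in the camera images.
- caddy: loose green open-topped plastic box (80 mm in x, 120 in y, 65 high, white stripe, 0.2 to 0.33 kg) with a rigid white arch handle over its middle: an upright plate 8 thick (x), 120 long (y), 30 tall, lower edge 135 and top 165 above the underside, on a strut at each end (inner gap 108). Origin: centre of its underside, z up
- caddy_grip (a point): middle of the top edge of the caddy's handle plate, 165 mm above the caddy's underside; pinch the 8 mm thickness along the caddy's x from above. The plate's lower edge is 30 mm below this point; fingertips that reach below it would meet the hook
- caddy_under (a point): middle of the lower edge of the caddy's handle plate, the part that rests on the hook
- hook_stand: fixed steel stand: dark foot, 18 mm round post 218 mm high, and a 10 mm round rod pointing along its own -x. Origin: post's foot on the table, z up. Rod axis: 210 high at the post, a flat seat at 200 high from 66 to 84 mm in front of the post, then up to the tip 98 mm in front (its top 223 high). The handle plate goes over the tip from the -x end and lies across the rod
- hook_seat (a point): top of the rod at the middle of the hook's seat, 205 mm above the table; its x axis is the stand's x (the rod points to -x)
- peg_bar: fixed grey foot (100 x 250 x 12 mm) with an upright aluminium plate 4 mm thick (x) and 240 long (y), top edge 65 mm above the table. Three quilt pegs are clipped on its top edge, 78 mm apart, in any order
- peg_blue: loose blue quilt peg (big spring clothes peg), jaws down, 24 mm wide (y), 60 g, clipped on the bar. Origin: centre of its steel pivot, 101 mm above the table at the start; x: the way it opens, y: pivot axis, z: up to the handles. Handles end 50 mm above the pivot, 55 mm apart over their outsides (21 when squeezed to the stop); jaws end 52 below it and overlap the bar by 16 mm
- peg_blue_tip (a point): point midway between the ends of the blue peg's jaws, 52 mm below its pivot
- peg_blue_a (a joint): how far a lever of the blue peg is turned open, rad (the other equally): 0 on the 4 mm bar, -0.035 shut, 0.32 at the stop. Pinching the handles together along the peg's x, near their tops and from above, opens the jaws against the spring: 7 N at first, 14 N at the stop, where the handles' outsides are parallel and the jaw ends gape 36 mm
- card_stand: fixed ticket card: black foot 80 x 110 x 18 mm and an upright stiff white card with an orange band, 4 mm thick (x), 90 wide (y), top edge 135 mm above the table. Origin: underside centre
- card_top (a point): middle of the card's top edge; x: across the card's thickness, y: along the edge, z: up
- peg_yellow: yellow quilt peg, same shape and size as the blue peg, clipped on the same bar; a bystander
- peg_white: white quilt peg, same shape and size as the blue peg, clipped on the same bar; a bystander
- detergent: blue bottle, 72 mm across, 190 tall, a bystander (origin: underside centre)
- softener: orange bottle, 60 mm across, 150 tall, a bystander (origin: underside centre)
- dose_cup: small grey cup, 52 mm across, 45 tall, a bystander (origin: underside centre)
- lint_brush: brush lying on the table, a bystander
- soap_tin: flat round metal tin, 70 mm across, 40 tall, a bystander (origin: underside centre)
Mind the look-alikes: they are no part of the job. Leave any purple or red look-alike of the caddy alone.

How it is judged:
By the outcome, as a careful person would: the job done as asked, in the order asked, and still so for the second after the job is handed in, while the arm keeps its last pose, push and grip.
It also fails if it takes over 51 s, if anything falls off the work surface, if the arm or the gripper's body presses on something with over 40 N, if the wrist force passes 120 N, or if a joint passes its speed limit or range.

## Working session

There is one attempt and no reset: what is moved stays moved. The work goes in short steps, each a Python script; the robot and the scene stay as the last script left them, time stands still between calls to the robot, and variables do not carry over. Pictures are saved under pics/ and viewed, about 8 in all and at most 12, crops included, and the job is handed in when it is done.

```bash
ls; mkdir -p pics
python3 - <<'E'
from rig import robot
import cv2,numpy as np
for n in("side","top","wrist"):
    c=robot.camera(n);cv2.imwrite(f"pics/{n}0.png",c["color"])
    print(n,c["camera_matrix"].tolist(),c["k1"],np.round(c["R"],3).tolist(),np.round(c["t"],1), np.round(-c["R"].T@c["t"]))
a=cv2.imread("pics/side0.png");b=cv2.imread("pics/top0.png")
o=robot.get_obs();print(o["time"],o["ee_pos"],o["tcp_rot"],o["grip_width"],robot.grasp_offset)
E
```

```text
pics
side [[444.8605727171492, 0.0, 271.6096968392152], [0.0, 444.8605727171492, 216.52225781877405], [0.0, 0.0, 1.0]] 0.02861617733359641 [[0.896, -0.444, 0.019], [-0.23, -0.5, -0.835], [0.38, 0.743, -0.55]] [-467.   259.5  884.4] [ 142. -735.  712.]
top [[470.0085510361054, 0.0, 283.3534274593838], [0.0, 470.0085510361054, 207.2669641960546], [0.0, 0.0, 1.0]] -0.07989632674821137 [[0.019, -1.0, -0.009], [-0.983, -0.017, -0.181], [0.18, 0.013, -0.984]] [  14.5  517.8 1281.2] [ 278.    7. 1354.]
wrist [[367.5699503886265, 0.0, 280.6104374359796], [0.0, 367.5699503886265, 210.50925915077184], [0.0, 0.0, 1.0]] 0.016645289768209035 [[0.407, 0.914, -0.002], [0.881, -0.391, 0.266], [0.242, -0.11, -0.964]] [-624.   -35.3  379.2] [193. 598. 374.]
0.15 [253.97545913 570.6516517  230.49830703] [ 0.59255217 -0.38545711  0.59344973  0.38486641] 85.74810650296375 18.700000000000003
```

View pics/top0.png

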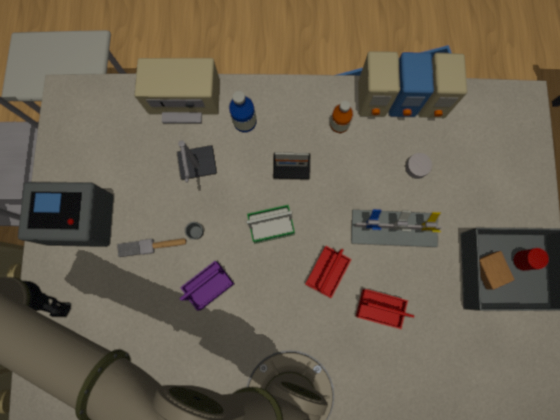

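View pics/side0.png

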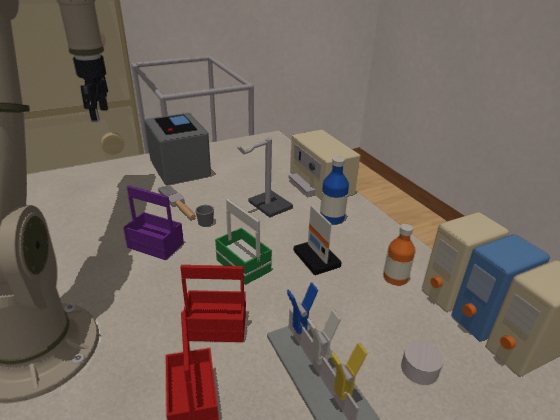

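Top view: the green caddy is at (271,224), the hook stand foot at (200,162), the card at (292,165), and the bar at (395,228) with the blue peg at (375,218). The purple box at (208,285) and the red ones at (328,271) and (383,308) are look-alikes. Only the box at (271,224) is green, so that is the caddy. An enlarged crop will confirm it.

```bash
cat > h.py <<'E'
import cv2,numpy as np
def pix2ray(c,uv):
    K=c["camera_matrix"];d=(np.array(uv,float)-[K[0,2],K[1,2]])/[K[0,0],K[1,1]]
    s=d.copy()
    for _ in range(20): s=d/(1+c["k1"]*(s@s))
    R=np.array(c["R"]);r=R.T@np.r_[s,1];return -R.T@np.array(c["t"]),r/np.linalg.norm(r)
def plane(c,uv,z):
    o,r=pix2ray(c,uv);return o+r*(z-o[2])/r[2]
def tri(c1,u1,c2,u2):
    o1,r1=pix2ray(c1,u1);o2,r2=pix2ray(c2,u2)
    s=np.linalg.lstsq(np.c_[r1,-r2],o2-o1,rcond=None)[0]
    p,q=o1+r1*s[0],o2+r2*s[1];return (p+q)/2,np.linalg.norm(p-q)
def proj(c,X):
    p=np.array(c["R"])@X+c["t"];s=p[:2]/p[2];s=s*(1+c["k1"]*(s@s));K=c["camera_matrix"]
    return np.array([K[0,0]*s[0]+K[0,2],K[1,1]*s[1]+K[1,2]])
E
python3 - <<'E'
import cv2,numpy as np
t=cv2.imread("pics/top0.png");s=cv2.imread("pics/side0.png")
def grid(im,x0,y0,x1,y1,k,st):
    o=cv2.resize(im[y0:y1,x0:x1],None,fx=k,fy=k,interpolation=cv2.INTER_CUBIC)
    for x in range(-(-x0//st)*st,x1,st): cv2.putText(o,str(x),((x-x0)*k,10),0,.35,(0,0,255));cv2.line(o,((x-x0)*k,12),((x-x0)*k,20),(0,0,255))
    for y in range(-(-y0//st)*st,y1,st): cv2.putText(o,str(y),(0,(y-y0)*k+4),0,.35,(0,0,255));cv2.line(o,(24,(y-y0)*k),(32,(y-y0)*k),(0,0,255))
    return o
a=grid(t,170,135,320,250,5,10);cv2.imwrite("pics/c_top.png",a)
b=grid(s,205,130,345,280,4,10);cv2.imwrite("pics/c_side.png",b)
E
```

```text
(no output)
```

View pics/c_top.png

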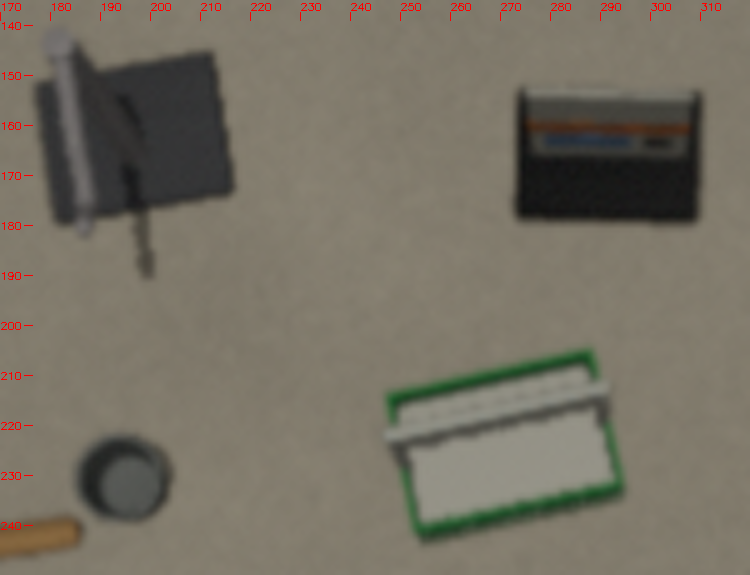

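View pics/c_side.png

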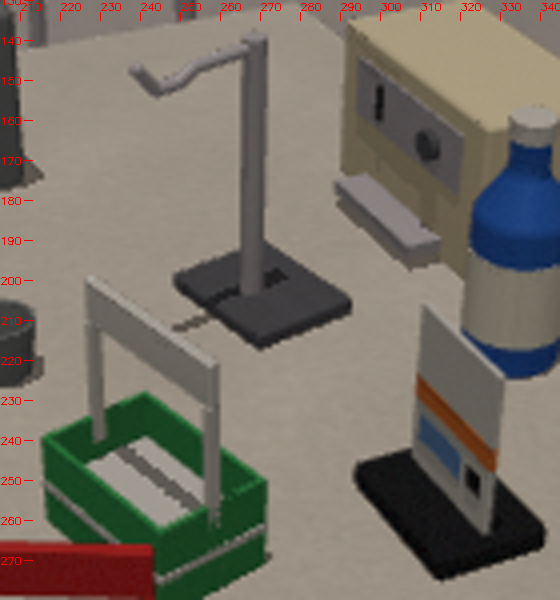

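The crops confirm that the box with a white handle is the green one. In the top view its handle ends are near (247.5,221) and (291,212). In the side view they are near (227,199) and (259,219). The hook tip is at top (187,181) and side (238.5,147), and the post top at top (182,143.5) and side (268.5,138). The card top edge runs from top (274,153) to (310,153.5), and from side (310,206) to (331,224).

Run:
```python
from rig import robot
from h import *
S=robot.camera("side");T=robot.camera("top")
P=lambda *a:print(a[0],np.round(a[1],1),*[np.round(x,1) for x in a[2:]])
for n,z,t,s in[("capL",165,(247.5,221.3),(226.8,199)),("capR",165,(291.3,212),(259.3,220)),("post",218,(182,143.5),(268.5,138)),
 ("tip",223,(186.7,181.5),(238.5,147)),("cardL",135,(274,153),(310.5,206)),("cardR",135,(310,153.3),(330.5,224))]:
    p,e=tri(T,t,S,s);P(n,p,e,plane(T,t,z),plane(S,s,z))
# green box rim outline, blue peg, bar
hsv=cv2.cvtColor(T["color"],cv2.COLOR_BGR2HSV)
g=cv2.inRange(hsv,(45,120,30),(80,255,255));cs,_=cv2.findContours(g,0,1)
c=cv2.convexHull(np.vstack([q for q in cs if len(q)>4]));r=cv2.minAreaRect(c);print(r);
b=cv2.boxPoints(r);P("rim",[plane(T,u,65)[:2] for u in b],plane(T,r[0],65))
# stand foot
x=T["color"].max(2)<75;print("card foot / stand foot masks")
for (x0,y0,x1,y1) in[(170,140,222,185),(268,150,315,182)]:
    m=np.zeros(x.shape,np.uint8);m[y0:y1,x0:x1]=x[y0:y1,x0:x1];cs,_=cv2.findContours(m,0,1);r=cv2.minAreaRect(max(cs,key=cv2.contourArea))
    P("foot",[plane(T,u,15)[:2] for u in cv2.boxPoints(r)])
def crop(im,x0,y0,x1,y1,k,st=10):
    o=cv2.resize(im[y0:y1,x0:x1],None,fx=k,fy=k,interpolation=cv2.INTER_CUBIC)
    for v in range(-(-x0//st)*st,x1,st): cv2.putText(o,str(v),((v-x0)*k,10),0,.35,(0,0,255));cv2.line(o,((v-x0)*k,12),((v-x0)*k,20),(0,0,255))
    for v in range(-(-y0//st)*st,y1,st): cv2.putText(o,str(v),(0,(v-y0)*k+4),0,.35,(0,0,255));cv2.line(o,(24,(v-y0)*k),(32,(v-y0)*k),(0,0,255))
    return o
a=crop(T["color"],345,195,445,255,6);b=crop(S["color"],262,275,392,420,3)
h=max(a.shape[0],b.shape[0]);W=np.zeros((a.shape[0]+0,a.shape[1],3),np.uint8)
cv2.imwrite("pics/peg.png",np.vstack([a[:,:],np.zeros((0,600,3),np.uint8)]));
b=crop(S["color"],262,275,392,420,4);cv2.imwrite("pics/pegs.png",b)
out=np.zeros((600,800,3),np.uint8);a2=cv2.resize(a,(400,240));out[:240,:400]=a2;out[:580,280:800][:, 0:0]=0
b2=b[:,:400] if b.shape[1]>400 else b
out[:b2.shape[0],400:400+b2.shape[1]]=b2;cv2.imwrite("pics/pegboth.png",out)
```

```text
capL [456.8 113.7 166.4] 1.4 [457.7 113.6 165. ] [456.9 115.9 165. ]
capR [485.8   1.2 166.4] 4.4 [483.9   1.9 165. ] [489.    2.9 165. ]
post [645.8 281.4 221. ] 1.3 [646.2 282.3 218. ] [649.7 287.6 218. ]
tip [548.5 263.5 219.7] 3.3 [546.1 263.2 223. ] [547.5 256.7 223. ]
cardL [650.8  51.1 131.7] 0.2 [649.7  51.  135. ] [648.   46.6 135. ]
cardR [648.  -45.3 139. ] 2.6 [650.5 -46.1 135. ] [650.1 -40.4 135. ]
((270.41259765625, 223.31533813476562), (28.36750030517578, 40.0247688293457), 77.19573211669922)
rim [[493.6 122.5]
 [520.7  14.3]
 [443.3  -4.4]
 [416.7 102.7]] [468.4  58.8  65. ]
card foot / stand foot masks
foot [[706.9 325.8]
 [719.4 240.8]
 [614.6 222.7]
 [602.2 306.3]]
foot [[683.2  58.2]
 [685.  -48.4]
 [608.9 -49. ]
 [607.   56.4]]
```

View pics/pegboth.png

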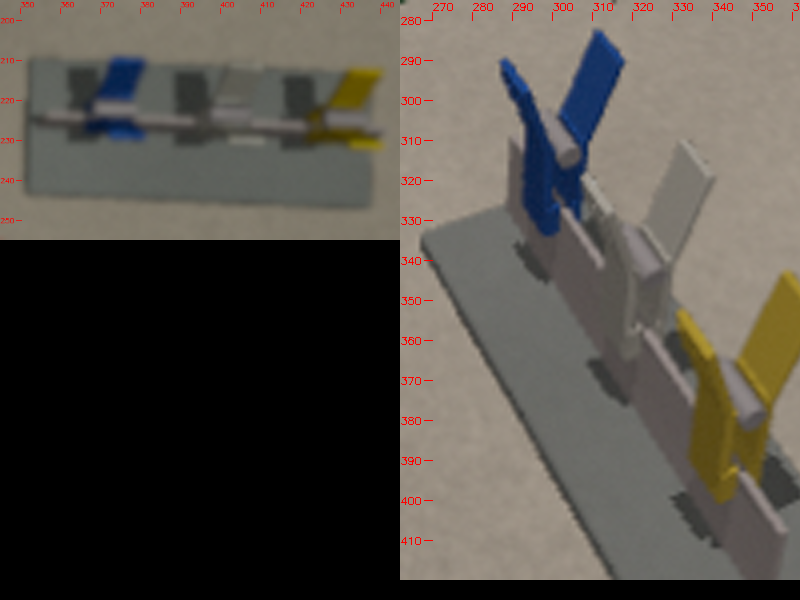

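The blue peg is the end peg on the +y side of the bar. In the top view its pivot is at (373,221) and its handles spread to rows 210 and 230; in the side view the pivot is at (301,310). I'll grip the caddy handle about 24 mm off its middle so the opening fingers clear the rod's rising tip. Next I go above the caddy and check with the wrist camera.

```bash
cat >> h.py <<'E'
from scipy.spatial.transform import Rotation as Ro
def down(psi):
    z=np.array([np.cos(psi),np.sin(psi),0]);x=np.array([0,0,-1.]);M=np.c_[x,np.cross(z,x),z]
    return Ro.from_matrix(M).as_quat()[[3,0,1,2]]
def crop(im,x0,y0,x1,y1,k,st=10):
    o=cv2.resize(im[y0:y1,x0:x1],None,fx=k,fy=k,interpolation=cv2.INTER_CUBIC)
    for v in range(-(-x0//st)*st,x1,st): cv2.putText(o,str(v),((v-x0)*k,10),0,.35,(0,0,255));cv2.line(o,((v-x0)*k,12),((v-x0)*k,20),(0,0,255))
    for v in range(-(-y0//st)*st,y1,st): cv2.putText(o,str(v),(0,(v-y0)*k+4),0,.35,(0,0,255));cv2.line(o,(24,(v-y0)*k),(32,(v-y0)*k),(0,0,255))
    return o
E
python3 - <<'E'
from rig import robot
from h import *
M=Ro.from_quat(np.array(robot.get_obs()["tcp_rot"])[[1,2,3,0]]).as_matrix();print(np.round(M,2).tolist())
c=robot.camera("wrist");o=-c["R"].T@c["t"];print("cam in tool",np.round(M.T@(o-robot.get_obs()["ee_pos"])),np.round(M.T@np.array(c["R"]).T,2).tolist())
yaw=.24
for psi in(yaw,yaw+np.pi):
  for p,q in[((470,58,300),psi),((470,58,145),psi),((572,268,215),psi-.055),((470,-170,200),psi-.2),((470,-170,125),psi-.2),((650,3,200),psi-.24)]:
    j=robot.inverse_kinematics(p,down(q));print(p,None if j is None else np.round(j,2))
E
```

```text
[[-0.0, -0.91, 0.41], [-0.0, 0.41, 0.91], [-1.0, -0.0, -0.0]]
cam in tool [-143.   67.   -0.] [[0.0, -0.27, 0.96], [0.0, -0.96, -0.27], [1.0, 0.0, -0.0]]
(470, 58, 300) [-0.73  0.01  0.55  1.67 -0.01  1.47  0.06]
(470, 58, 145) [-0.68  0.13  0.54  1.91 -0.07  1.12  0.12]
(572, 268, 215) [-0.75  0.42  0.37  1.39 -0.15  1.36 -0.2 ]
(470, -170, 200) [-0.6   0.19  1.01  1.79 -0.17  1.26  0.49]
(470, -170, 125) [-0.55  0.29  0.98  1.89 -0.27  1.1   0.57]
(650, 3, 200) [-0.49  0.51  0.65  1.36 -0.31  1.37  0.16]
(470, 58, 300) None
(470, 58, 145) [-1.35  0.36  1.39  1.93 -0.38  1.17 -2.71]
(572, 268, 215) [-0.45  0.41 -0.06  1.37  0.02  1.36  2.82]
(470, -170, 200) [-0.84  0.36  1.39  1.79 -0.37  1.3  -2.46]
(470, -170, 125) [-0.77  0.52  1.37  1.89 -0.56  1.2  -2.31]
(650, 3, 200) [-0.8   0.82  1.35  1.38 -0.8   1.55 -2.66]
```

Run:
```python
from rig import robot
from h import *
q=down(.24);g=np.array([475.7,34.7])
robot.movel((254,571,300),velocity=250)
robot.goto((*g,300),q)
c=robot.camera("wrist");cv2.imwrite("pics/w1.png",c["color"])
hl,hr=[proj(c,np.array([470,58,165])+s*np.array([-.238,.971,0])*60) for s in(1,-1)];print("predicted handle ends",hl,hr)
print(robot.get_obs()["time"],np.round(robot.get_obs()["ee_pos"],1))
im=c["color"].copy()
for p in(hl,hr):cv2.circle(im,tuple(int(v) for v in p),3,(0,0,255),1)
cv2.imwrite("pics/w1.png",im)
```

```text
predicted handle ends [279.88151159  86.42693858] [279.57257011 243.66718978]
2.8583 [475.8  36.1 299.9]
```

View pics/w1.png

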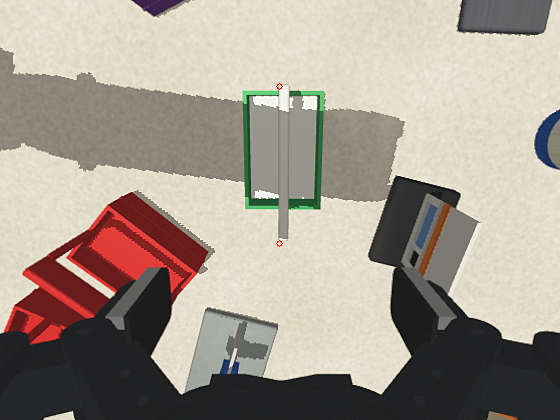

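The wrist view matches the predicted handle ends; the plate is at column 283 against 280, so about 2.5 mm toward +x, and the yaw agrees. The red look-alike at (150,240) is well clear. Now I grip, lift and bring it in front of the hook.

Run:
```python
from rig import robot
from h import *
q=down(.24);g=np.array([478.0,34.7])
print(robot.movel((*g,143),q,velocity=200,f_stop=15))
robot.clamp();o=robot.get_obs();print("width",o["grip_width"],np.round(o["ee_pos"],1),o["time"])
f0=o["ft_force"]
robot.movel((*g,260),q,velocity=150);o=robot.get_obs();print("dF",np.round(o["ft_force"]-f0,2),o["grip_width"])
yaw=.185;R2=np.array([[np.cos(yaw),-np.sin(yaw)],[np.sin(yaw),np.cos(yaw)]])
seat=np.array([646.2,282.3])-75*R2[:,0]
pre=seat+R2@[-75,-24];print(pre)
robot.goto((*pre,260),down(yaw))
o=robot.get_obs();print(o["time"],np.round(o["ee_pos"],1),o["grip_width"])
c=robot.camera("wrist");im=c["color"].copy()
# predicted: hook tip top, seat, post top
for d,z in((-98,218),(-75,205),(0,218)):
    p=proj(c,np.array([*(np.array([646.2,282.3])+d*R2[:,0]),z]));print(d,np.round(p,1));cv2.circle(im,tuple(int(round(v)) for v in p),3,(0,0,255),1)
cv2.imwrite("pics/w2.png",im)
```

```text
False
width 6.973684791987246 [478.4  34.7 143.3] 4.4833
dF [-0.82  1.51 -3.25] 6.38268909793976
[503.17427921 231.11754996]
6.225 [503.  230.9 259. ] 6.951937283421947
-98 [382.  195.3]
-75 [417.9 189.9]
0 [575.7 195.2]
```

View pics/w2.png

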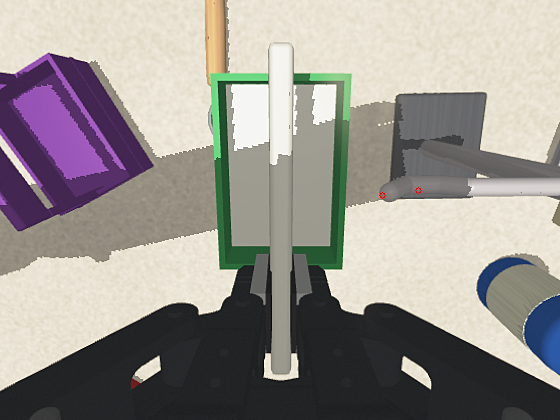

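The caddy is held with a grip width of 7 mm and a weight of about 3.3 N. The predicted hook tip and seat, at (382,195) and (418,190), fall on the rod. Next I move in and lower until contact.

Run:
```python
from rig import robot
from h import *
yaw=.19;R2=np.array([[np.cos(yaw),-np.sin(yaw)],[np.sin(yaw),np.cos(yaw)]])
seat=np.array([646.2,282.3])-75*R2[:,0];g=seat+R2@[0,-24];q=down(yaw)
robot.movel((*(g-75*R2[:,0]),246),q,velocity=120)
robot.movel((*g,246),q,velocity=120)
robot.movel((*g,219),q,velocity=80)
f0=robot.get_obs()["ft_force"]
r=robot.movel((*g,208),q,velocity=25,f_stop=4)
o=robot.get_obs();print(r,o["time"],np.round(o["ee_pos"],1),g,np.round(o["ft_force"]-f0,2),o["grip_width"])
S=robot.camera("side");T=robot.camera("top");W=robot.camera("wrist")
out=np.zeros((560,800,3),np.uint8);a=crop(S["color"],170,60,370,260,2,20);b=crop(T["color"],140,110,280,250,2,20)
out[:400,:400]=a;out[:280,400:680]=b;w=cv2.resize(W["color"],(340,255));out[300:555,420:760]=w
cv2.imwrite("pics/hang.png",out)
```

```text
True 8.1583 [577.6 244.7 213. ] [577.08229585 244.56748123] [-0.72  0.94  6.6 ] 6.3404620794799875
```

View pics/hang.png

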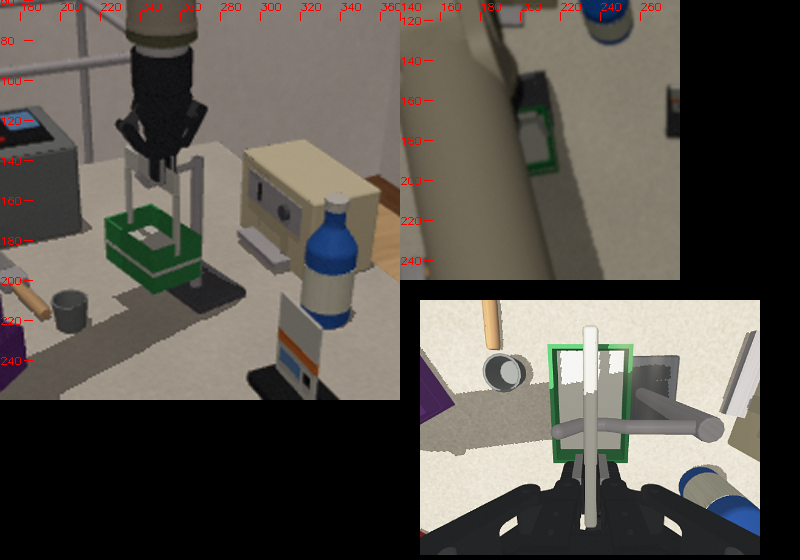

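Contact came at z = 213, exactly the predicted seat height, and the wrist view shows the plate lying across the rod between the rising tip and the post. Now I release it, rise and check.

Run:
```python
from rig import robot
from h import *
robot.open();o=robot.get_obs();p=o["ee_pos"]
robot.movel((p[0],p[1],300),velocity=150)
W=robot.camera("wrist");print(robot.get_obs()["time"])
# go above peg
T=robot.camera("top")
q=(np.array(plane(T,(373.5,221.5),101)));print("pivot approx",q)
robot.goto((q[0]+5,q[1]-15,290),down(0.0));
W2=robot.camera("wrist");S=robot.camera("side");print(robot.get_obs()["time"],robot.get_obs()["ee_pos"])
cv2.imwrite("pics/w3.png",W2["color"]);cv2.imwrite("pics/s3.png",S["color"])
out=np.zeros((560,800,3),np.uint8);out[:300,:400]=cv2.resize(W["color"],(400,300));out[300:560,:260]=crop(S["color"],200,120,330,250,2,20)
cr=W2["color"][0:420,120:520];out[:420,400:]=cr;cv2.imwrite("pics/after.png",out)
```

```text
9.8417
pivot approx [ 472.85078128 -220.63245319  101.        ]
11.775 [ 478.70131676 -234.37189916  289.85078985]
```

View pics/after.png

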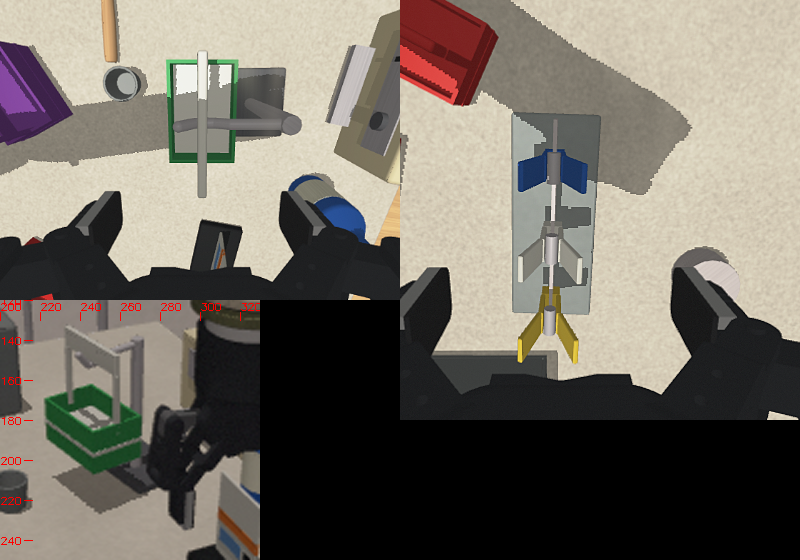

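The caddy hangs free on the hook: in the wrist view the handle lies across the rod and the fingers are off it. In the wrist view of the bar, blue is the topmost of three pegs at image (273,165), followed by white (271,250) and yellow (270,330). It's the only blue one, and it agrees with the top and side views. Next I measure it by mask.

Run:
```python
from rig import robot
from h import *
W=robot.camera("wrist");hsv=cv2.cvtColor(W["color"],cv2.COLOR_BGR2HSV)
m=cv2.inRange(hsv,(105,120,40),(130,255,255));m[:120]=0;m[220:]=0;m[:,:200]=0;m[:,350:]=0
ys,xs=np.nonzero(m);print("blue bbox",xs.min(),xs.max(),ys.min(),ys.max(),len(xs))
L=ys[xs<=xs.min()+1];R=ys[xs>=xs.max()-1];print("L rows",L.min(),L.max(),"R rows",R.min(),R.max())
l=plane(W,(xs.min(),L.mean()),151);r=plane(W,(xs.max()+1,R.mean()),151);print(np.round(l,1),np.round(r,1),"mid",np.round((l+r)/2,1),"span",np.linalg.norm(l-r), "yaw",np.arctan2(r[1]-l[1],r[0]-l[0]))
# bar line: bright thin strip columns at given rows
g=W["color"].astype(int).sum(2)
for y in(128,138,203,212,285):
    row=W["color"][y,255:295].astype(int).sum(1);print(y,row.tolist())
```

```text
blue bbox 238 307 149 192 1678
L rows 161 190 R rows 163 190
[ 446.  -217.4  151. ] [ 500.3 -216.2  151. ] mid [ 473.1 -216.8  151. ] span 54.29713111008197 yaw 0.021522530725526838
128 [569, 297, 269, 284, 268, 276, 281, 285, 280, 278, 282, 283, 284, 285, 287, 284, 287, 275, 319, 367, 367, 372, 322, 279, 280, 281, 280, 279, 284, 284, 283, 287, 284, 285, 286, 284, 286, 285, 287, 283]
138 [515, 517, 516, 518, 515, 518, 511, 511, 516, 525, 560, 295, 274, 280, 281, 279, 281, 268, 339, 365, 364, 371, 297, 277, 282, 280, 281, 277, 278, 281, 278, 279, 279, 280, 281, 276, 279, 278, 278, 278]
203 [474, 481, 481, 485, 487, 482, 487, 486, 484, 481, 485, 483, 482, 482, 479, 462, 567, 671, 671, 706, 398, 250, 257, 267, 269, 265, 238, 497, 491, 483, 478, 479, 475, 480, 480, 479, 481, 484, 485, 487]
212 [477, 475, 474, 474, 479, 479, 481, 482, 482, 511, 277, 257, 265, 267, 262, 215, 580, 678, 673, 715, 305, 253, 272, 272, 276, 273, 272, 272, 273, 271, 268, 270, 269, 271, 268, 267, 269, 266, 266, 268]
285 [472, 471, 471, 470, 471, 472, 473, 486, 426, 430, 513, 528, 294, 220, 538, 638, 632, 673, 293, 256, 280, 279, 277, 278, 277, 275, 274, 277, 275, 272, 272, 269, 270, 269, 268, 261, 245, 485, 494, 491]
```

Run:
```python
from rig import robot
from h import *
W=robot.camera("wrist")
a,b=plane(W,(275.1+.5,133.5),65),plane(W,(271.5,285.5),65)
xb=a[0]+(b[0]-a[0])*(-216.8-a[1])/(b[1]-a[1]);yaw=-np.arctan2(a[0]-b[0],a[1]-b[1]);print("bar x at peg",xb,"yaw",yaw)
g=np.array([(473.1+xb)/2,-216.8]);q=down(yaw)
robot.movel((*g,230),q,velocity=150)
r=robot.movel((*g,126),q,velocity=150,f_stop=15);o=robot.get_obs();print(r,np.round(o["ee_pos"],1),o["time"])
f0=o["ft_force"];robot.clamp();robot.hold(.2);o=robot.get_obs();print("width",o["grip_width"],np.round(o["ee_pos"],1),np.round(o["ft_force"]-f0,2))
robot.movel((*g,220),q,velocity=80);o=robot.get_obs();print("w",o["grip_width"],np.round(o["ft_force"]-f0,2),o["time"])
W=robot.camera("wrist");S=robot.camera("side")
out=np.zeros((420,800,3),np.uint8);out[:,:400]=W["color"][:,80:480];out[:400,400:]=crop(S["color"],230,220,430,420,2,20);cv2.imwrite("pics/pegheld.png",out)
```

```text
bar x at peg 473.17871302674746 yaw -0.028938207057100714
False [ 473.8 -217.4  127. ] 13.2833
width 18.270892643102673 [ 473.1 -216.8  126. ] [-1.25 -0.31 -0.68]
w 18.193616287109407 [-0.61 -0.1  -0.35] 15.425
```

View pics/pegheld.png

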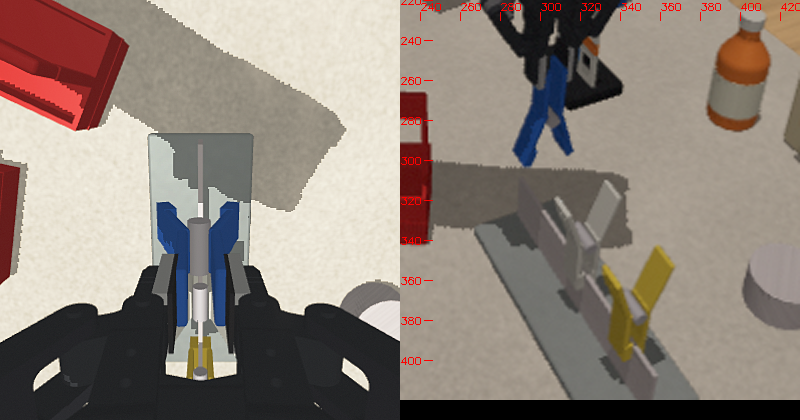

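The blue peg is squeezed to the stop, symmetric about the tool axis (pivot near column 279) and off the bar. White and yellow are still clipped. Next I hover over the card.

Run:
```python
from rig import robot
from h import *
robot.movel((473.1,-216.8,265),velocity=200)
q=down(.013);robot.goto((650,2.5,265),q);robot.hold(.2)
o=robot.get_obs();print(o["time"],np.round(o["ee_pos"],1),o["grip_width"])
W=robot.camera("wrist");S=robot.camera("side");p=o["ee_pos"]
cv2.imwrite("pics/w5.png",W["color"]);cv2.imwrite("pics/s5.png",S["color"])
tip=p-[0,0,77];print("pred tip side",proj(S,tip),"jaw ends",[np.round(proj(S,tip+[s*20,-12,0]),1) for s in(-1,1)],"pivot end",proj(S,p-[0,12,25]))
print("card pred wrist",[np.round(proj(W,np.array([650.1-.013*s,2.5+s,135])),1) for s in(45,-45)])
out=np.zeros((600,800,3),np.uint8);out[:420,:380]=W["color"][:,90:470];out[:600,400:]=crop(S["color"],270,90,370,240,4,10);cv2.imwrite("pics/card.png",out)
```

```text
17.1917 [6.496e+02 6.000e-01 2.658e+02] 18.312096529801266
pred tip side [322.82546239 195.70010293] jaw ends [array([318.1, 200. ]), array([333. , 196.3])] pivot end [327.61278424 178.0909246 ]
card pred wrist [array([280.4, 137.4]), array([280.7, 252.1])]
```

View pics/card.png

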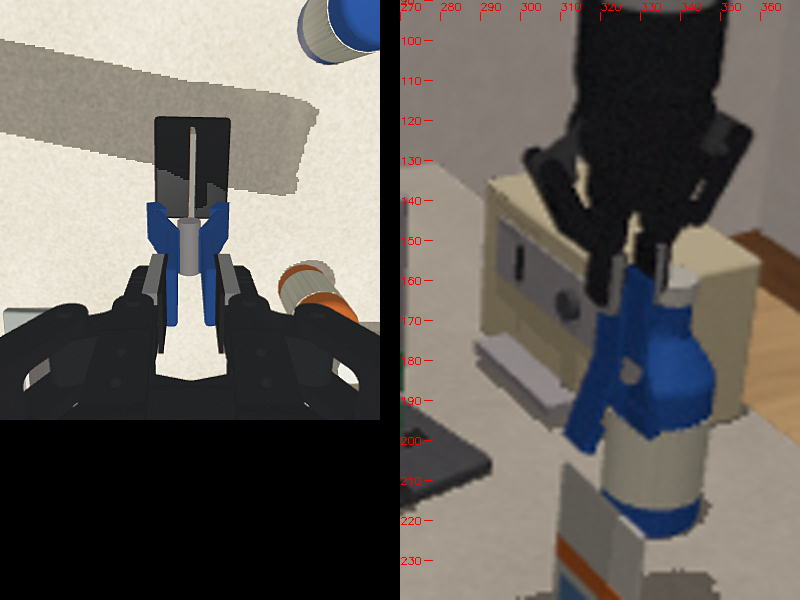

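Run:
```python
from rig import robot
from h import *
o=robot.get_obs();print(np.round(o["ee_pos"],1),o["time"])
W=robot.camera("wrist");S=robot.camera("side");A=W["color"].astype(int).sum(2)
def yx(c,uv,x):  # ray onto plane x=const
    a,r=pix2ray(c,uv);return np.round(a+r*(x-a[0])/r[0],1)
print("pivot face on y=-12:",end="");a,r=pix2ray(S,(327.7,182.5));print(np.round(a+r*((o['ee_pos'][1]-12.5)-a[1])/r[1],1))
a,r=pix2ray(S,(317.5,203));print("jaw tip near corner",np.round(a+r*((o['ee_pos'][1]-12)-a[1])/r[1],1))
for row in(124,126,128,130,140,170,200): 
    v=A[row,268:298];print(row,v.tolist())
print("col281 rows 108-135",A[108:135,260].tolist())
for uv,z in(((283,127),135),((282.5,200),135),((283,117),18)):print(uv,z,np.round(plane(W,uv,z),1))
hsv=cv2.cvtColor(W["color"],cv2.COLOR_BGR2HSV);m=cv2.inRange(hsv,(105,120,40),(130,255,255));m[:190]=0;m[:,:220]=0;m[:,350:]=0
ys,xs=np.nonzero(m)
for row in(204,208,214,220):
    c=xs[ys==row];print(row,c[c<280].min(),c[c<280].max(),c[c>280].min(),c[c>280].max())
z=o["ee_pos"][2]-77
for dz in(0,-5,-10):
  print(dz,"pred inner jaw ends +y side",[np.round(proj(W,o["ee_pos"]+[s*18,12,-77+dz]),1) for s in(-1,1)])
```

```text
[649.7   1.4 265.6] 17.2917
pivot face on y=-12:[651.3 -11.1 229.1]
jaw tip near corner [629.2 -10.6 180.6]
124 [107, 105, 101, 105, 104, 111, 101, 106, 108, 102, 102, 106, 106, 100, 106, 103, 104, 109, 100, 103, 113, 109, 103, 109, 102, 106, 102, 107, 104, 101]
126 [98, 105, 101, 96, 109, 105, 105, 110, 103, 109, 106, 106, 99, 90, 89, 94, 102, 100, 102, 104, 108, 106, 100, 109, 107, 104, 103, 113, 104, 102]
128 [110, 99, 108, 101, 104, 110, 103, 103, 103, 107, 102, 88, 246, 416, 414, 426, 280, 113, 98, 107, 103, 107, 103, 103, 100, 107, 100, 103, 106, 103]
130 [98, 106, 100, 103, 106, 107, 101, 108, 106, 107, 105, 75, 265, 342, 334, 374, 412, 149, 86, 107, 103, 110, 104, 101, 99, 105, 100, 103, 104, 103]
140 [109, 108, 103, 103, 103, 105, 111, 101, 103, 100, 94, 47, 444, 480, 470, 470, 490, 412, 134, 88, 98, 96, 104, 97, 102, 105, 104, 103, 106, 102]
170 [93, 111, 102, 99, 107, 106, 101, 99, 96, 99, 63, 278, 483, 471, 464, 473, 511, 166, 72, 96, 99, 100, 107, 103, 104, 99, 100, 97, 99, 96]
200 [215, 215, 211, 208, 209, 206, 211, 210, 205, 191, 269, 431, 464, 460, 463, 499, 219, 76, 95, 95, 92, 98, 103, 94, 93, 98, 90, 88, 77, 209]
col281 rows 108-135 [420, 411, 414, 420, 423, 415, 412, 426, 442, 126, 61, 94, 100, 105, 103, 105, 114, 103, 101, 106, 108, 106, 111, 107, 105, 107, 107]
(283, 127) 135 [651.4  55.9 135. ]
(282.5, 200) 135 [651.7   1.3 135. ]
(283, 117) 18 [652.2  60.6  18. ]
204 237 251 304 318
208 237 256 300 318
214 238 256 300 318
220 238 259 298 317
0 pred inner jaw ends +y side [array([251. , 201.3]), array([309.3, 201.9])]
-5 pred inner jaw ends +y side [array([251.6, 199.4]), array([308.7, 200. ])]
-10 pred inner jaw ends +y side [array([252.2, 197.6]), array([308.1, 198.2])]
```

The rows at 128–137 are only the card's end face, so the card prediction holds, with its top edge at x≈651. In the same image the jaws' middle is about 2.5 mm toward −x. The side view suggests the peg slid a few mm down in the pads while being squeezed, so I'll settle its height relative to the card in the same side picture.

Run:
```python
from rig import robot
from h import *
S=robot.camera("side");o=robot.get_obs();print(np.round(o["ee_pos"],1))
def onx(uv,x):
    a,r=pix2ray(S,uv);return np.round(a+r*(x-a[0])/r[0],1)
print("card corners (z must be 135)",onx((311.5,205.75),650.5),onx((330.75,225),650.5))
print("pivot face",onx((327.7,182.5),648.5))
im=S["color"][160:240,300:345];hsv=cv2.cvtColor(im,cv2.COLOR_BGR2HSV)
m=cv2.inRange(hsv,(100,110,30),(130,255,255));m[:,20:]=0
ys,xs=np.nonzero(m);print("left jaw lowest row",160+ys.max(),300+xs[ys==ys.max()])
for z in(-77,-82,-87): print(z,"pred lowest corners (outer jaw end ~x-18..-25, y-12)",[np.round(proj(S,o["ee_pos"]+[-1.5-s,-12,z]),1) for s in(18,25)])
# white card: rows of the topmost card pixel along columns
g=S["color"].astype(int).sum(2)
for c in(313,320,326,330): print(c,g[198:232,c].tolist())
```

```text
[649.9   2.2 265.2]
card corners (z must be 135) [650.5  46.1 135.3] [650.5 -41.3 132.6]
pivot face [648.5 -15.1 231.7]
left jaw lowest row 239 [310 311 312 313 314 315]
-77 pred lowest corners (outer jaw end ~x-18..-25, y-12) [array([318. , 199.9]), array([315.4, 200.5])]
-82 pred lowest corners (outer jaw end ~x-18..-25, y-12) [array([317.8, 201.7]), array([315.2, 202.4])]
-87 pred lowest corners (outer jaw end ~x-18..-25, y-12) [array([317.7, 203.6]), array([315. , 204.3])]
313 [135, 133, 174, 331, 450, 458, 451, 452, 409, 283, 268, 265, 267, 261, 265, 261, 264, 265, 265, 263, 265, 264, 263, 263, 263, 268, 265, 265, 261, 208, 159, 156, 153, 157]
320 [241, 250, 432, 448, 417, 416, 423, 380, 383, 345, 344, 339, 343, 316, 245, 209, 277, 270, 263, 265, 263, 263, 266, 264, 266, 267, 261, 265, 266, 263, 266, 262, 269, 264]
326 [336, 334, 334, 336, 337, 337, 338, 336, 339, 337, 336, 339, 337, 344, 343, 342, 342, 338, 188, 144, 201, 356, 463, 340, 295, 291, 291, 287, 292, 294, 294, 290, 292, 292]
330 [155, 297, 343, 344, 340, 342, 346, 345, 341, 346, 345, 349, 351, 348, 349, 353, 351, 349, 350, 196, 147, 144, 158, 159, 233, 418, 394, 301, 301, 302, 307, 306, 340, 337]
```

The side camera reads the card top at 134 against the true 135, so it can be trusted here. It puts the pivot about 33 mm and the jaw ends about 85 mm below the TCP, so the peg slid about 8 mm. A TCP height of 203 gives an overlap of about 17 mm. I shift x by +2.5 mm and lower.

Run:
```python
from rig import robot
from h import *
q=down(.005);robot.movel((652.4,3.5,240),q,velocity=80)
r=robot.movel((652.4,3.5,203),q,velocity=50,f_stop=5);robot.hold(.4)
o=robot.get_obs();print(r,np.round(o["ee_pos"],1),o["grip_width"],np.round(o["ft_force"],2),o["time"])
W=robot.camera("wrist");S=robot.camera("side")
hsv=cv2.cvtColor(W["color"],cv2.COLOR_BGR2HSV);m=cv2.inRange(hsv,(105,120,40),(130,255,255));m[:190]=0;m[:,:220]=0;m[:,350:]=0
ys,xs=np.nonzero(m);A=W["color"].astype(int).sum(2)
for row in(204,208,214):
    c=xs[ys==row];print(row,c[c<280].min(),c[c<280].max(),c[c>280].min(),c[c>280].max(),np.nonzero(A[row,262:300]>230)[0]+262)
out=np.zeros((600,800,3),np.uint8);out[:420,:380]=W["color"][:,90:470];out[:480,400:]=crop(S["color"],290,150,370,270,5,10)[:480,:400]
out[430:600,:380]=cv2.resize(S["color"][100:230,130:370],(380,206))[:170];cv2.imwrite("pics/final.png",out)
```

```text
False [652.4   3.5 203.1] 18.47793512733037 [-0.42  0.91 -0.92] 19.2
204 237 251 304 319 [274 275 276 277 278 279 280 281]
208 237 256 300 319 [274 275 276 277 278 279 280]
214 237 256 300 318 [274 275 276 277 278 279 280]
```

View pics/final.png

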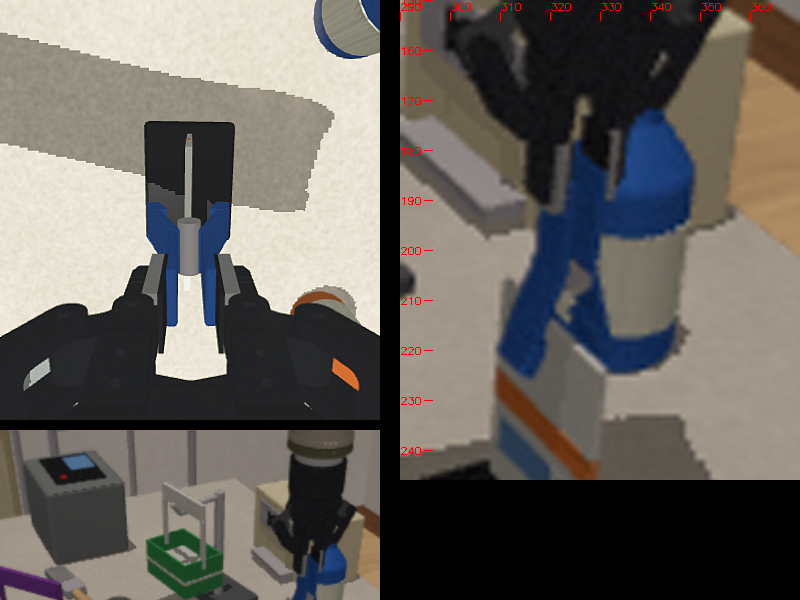

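The last view shows the card at columns 274–281 between jaw inner ends 251 and 304, so it is centred to a pixel. The tool force is unchanged, so there is no contact. The near jaw reaches in front of the card and the far jaw goes behind it, and the caddy still hangs on the hook. I'm handing in.

Run:
```python
from rig import robot
robot.close_job();o=robot.get_obs();print(o["time"],o["grip_width"],o["ee_pos"])
```

```text
the job is handed in; nothing more can be done
the job is handed in; nothing more can be done
```

The job is done and handed in at about 19 s of the 51 s allowed. The green caddy hangs by its white handle on the hook and has been let go. The gripper is holding the blue peg squeezed fully open around the card's top edge.

**Last checks**
- **Caddy:** it touched the hook at the predicted seat height. The wrist and side views showed it hanging free after release, and again in the last picture.
- **Peg and card:** the card sits midway between the jaws, to within a pixel. The force on the tool stayed near zero, so nothing is touching it. By the side view the jaws reach about 17 mm below the card's top edge.
- **Other pegs:** white and yellow were still clipped on the bar after I lifted the blue one. I did not move anything else on purpose, but I did not re-check every bystander.

**Readings that disagreed**
- **Peg height:** the peg slid about 8 mm down in the pads while being squeezed. The exact figure is uncertain by a few millimetres (pivot readings gave 8–11 mm), and I allowed for it when lowering onto the card.
- **Peg centring:** the first view over the card showed the peg about 2.5 mm off-centre, which I corrected before lowering.
- **Gripper width:** it reads about 18.4 mm where the peg at its stop should be 21 mm. It also read about 1 mm low on the 8 mm handle, so I put this down to the reading.

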